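# Pack the transformer with the spacer that fits

## Task

Pack out the gap between the transformer and the tall aluminium stop wall of its mounting frame: find by trial the thickest of the three spacer plates that slides down into the gap, and leave it there standing square on the frame's base plate, in the middle of the transformer's side. Ease the plates in gently, never forcing one that is too thick, and have the two others standing in their rack at the end, with the rest of the desk undisturbed.

Things in the scene. Friction and masses are not known exactly. Their poses are not given: they have to be found in the camera images.
- frame: Mounting frame, fixed; place and turn vary. Grey base plate 90 (x) by 110 mm (y), 8 mm thick; origin on the desk under it. An aluminium stop wall, 60 mm wide in x, 8 mm thick, stands at its +y end: inner face at y = +40 mm, top at z = 76 mm. On the -y side of the gap a laminated transformer is clamped, immovable.
- slot_wall (a point): Foot of the stop wall's inner face, at its middle (frame x = 0, y = +40, z = 8 mm); axes as the frame's, y points into the wall. It is the gap's floor. A spacer fully home stands here with its thickness along y and its width along x, its centre 48 mm and its top 96 mm above this point (28 mm above the wall's top).
- wall_top (a point): Middle of the wall's top inner edge (frame x = 0, y = +40, z = 76 mm). The transformer core's flat side faces the wall, 26 mm wide (x = -13 to +13 mm), its top 16 mm below this point; coil and wires lie lower. The gap between wall and core is open above and at both ends. Its width differs each time, 10.7 to 15.7 mm, and is not measured.
- rack: Plywood rack, fixed; place and turn vary. 62 (x) by 124 mm (y), 35 mm tall, origin under its centre. Three open-topped slots at y = -42, 0 and +42 mm, each 44 mm long (x) and 18 mm wide (y), floor at z = 6 mm. A spacer in it stands with its width along the rack's x, centre at z = 54 mm, top at z = 102 mm.
- spacer_10_mid (a point): Centre (48 mm above its foot) of the yellow spacer plate: 10 mm thick (its y), 40 mm wide (its x), 96 mm tall (its z), square-edged, about 60 g, one white dot on each face. It starts standing upright in one of the rack's slots; which slot varies.
- spacer_12_mid (a point): Centre (48 mm above its foot) of the red spacer plate: 12 mm thick (its y), 40 mm wide (its x), 96 mm tall (its z), square-edged, about 60 g, two white dots on each face. It starts standing upright in one of the rack's slots; which slot varies.
- spacer_14_mid (a point): Centre (48 mm above its foot) of the blue spacer plate: 14 mm thick (its y), 40 mm wide (its x), 96 mm tall (its z), square-edged, about 60 g, three white dots on each face. It starts standing upright in one of the rack's slots; which slot varies.
- spacer_10: The same yellow spacer, origin at the centre of its foot, axes as at its centre.
- spacer_12: The same red spacer, origin at the centre of its foot, axes as at its centre.
- spacer_14: The same blue spacer, origin at the centre of its foot, axes as at its centre.
- side_cutters: red-handled side cutters, 142 mm long, lying on the desk; bystander, origin under its centre
- can_capacitor: silver can capacitor, 29 mm across and 53 mm tall, standing on the desk; bystander, origin under its centre
- tape_red: roll of red tape, 60 mm across and 19 mm tall, lying flat; bystander, origin under its centre
- heatsink: black finned heatsink, 44x60x29 mm; bystander, origin under its centre
Not all that is in view belongs to the job. What is meant by the spacer_10 is not green, and is the smaller of those in its own colour. Of the things shaped like the spacer_14, the blue one is meant.

How it is judged:
By the outcome, as a careful person would: the job done as asked, in the order asked, and still so for the second after the job is handed in, with the robot touching nothing.
It also fails if it takes over 72 s, if anything falls off the work surface, if the arm or the gripper's body presses on something with over 40 N, if the wrist force passes 120 N, or if a joint passes its speed limit or range.

## Robot

A 6-joint arm with a two-finger parallel gripper is mounted at the origin on a cart in front of the work surface, level with it; the furniture and walls round the work are solid. World frame = base frame: x ahead of the robot, y to its left, z up, the work surface at z = 0. Lengths are in m, angles in rad, forces in N, time in s.
With the tool pointing down it reaches from about 0.4 to 0.925 m from the base axis. Payload 12.5 kg.
Tool frame: the origin (TCP) lies on the centre line of the jaws, within the pads' length; the fingertips stand 17 mm ahead of it and the grasp point (between the pads) lies 2 mm behind it; z points along the fingers, y is the line along which they close (so a half turn about z gives the same grasp; the last joint's range is limited). The gripper opens to 95 mm and grips with 3 to 60 N. Pads are 20 mm wide; open, the fingers measure 119 mm over their backs; the gripper's body (75 mm by 180 mm) begins 59 mm behind the grasp point.
Start: joints at [1.164, 0.491, 1.559, -0, 1.092, -0.106], TCP at [0.185, 0.597, 0.232] pointing down, gripper open.
Joint ranges: [-3.1, 3.1], [-0.84, 2.19], [0.05, 2.79], [-1.13, 4.28], [0.06, 2.93], [-2.69, 2.69]. Speed limits (rad/s): [2.22, 2.22, 2.79, 3.14, 3.14, 3.14].

## Interface

Orientations are given as a unit quaternion [w, x, y, z].
In Python, from workcell import arm gives the robot as it stands.
- The arm moves only by the tool drive_tool, never from a script. Its argument "rows" is a list of rows, each a list of 4 numbers: the shift along the tool's x, y, z in cm, then the turn about the tool's z in rad. A call has 1 to 10 rows; each row is the pose to reach, as a shift and turn from the pose commanded when the call began, along the tool's axes at that moment; what a row does not reach only later rows make up. A row lasts 1/10 s, in which the tool goes at most 50 mm and 8.59 degrees, less where a joint would pass 70% of its speed; a pose out of reach is approached as far as the arm can. A call with a gripper value outside its range is refused whole. "grip" is the finger opening in cm, from 0 to 9.51, set as the call begins (left out, the last holds). The fingers move at their own pace and stop on an object; "newtons" is the grip in N (left out, the last holds). Time passes only in rows, so rows that repeat a pose let the fingers close. It gives the time, the measured TCP pose, the force, the opening and the grip force at its end, in the units of the state.
- arm.get_obs(): the state, without advancing time (a new reading comes with each control period).
- arm.snapshot(name): name is "scene" or "top" or "wrist"; returns (picture, depth): 400x640x3 uint8, blue, green, red; 400x640 float32, m along the optical axis (not along the pixel's ray), 0 where there is no reading.
- arm.get_calibration(name): a dict with "fov_y" (degrees; the focal length in pixels is half the picture's height over the tangent of half this angle, whatever the lens; pixels are square), "cx", "cy" (the principal point, pixels), "xyz" and "attitude" of the camera in the world; the wrist camera has in their place "T_tool_cam" (4x4, takes a point from camera to tool coordinates, whose origin is the TCP and whose axes are the flange's). Camera axes: x right, y down, z forward; pixel columns grow to the right and rows downward; lengths in m; the calibration is good to about 2 mm. A picture is of the moment at which its call begins: read the wrist's pose just before it. get_calibration takes no time and is no camera call.
- arm.close_job(): hands the job in; it is judged then, once.
The state is a dict: "time_s": time; "joint_pos": joint angles; "qvel": joint speeds; "tau": joint torques, N m; "tool_pos": TCP position; "tcp_rot": TCP orientation; "wrist_force": force on the tool from outside, world axes, zero at the start; "wrist_torque": the same for the moment, N m; "grip_width": finger opening in m; "grasp_force": force on a finger pad.
Only numpy, scipy, OpenCV 4.12 (cv2) and the standard library are available. Lean on these libraries where they do the work, as an engineer would, in place of code of your own. Each camera call takes 0.05 s, during which the arm holds its last target. There are 200 camera calls.

## Working session

There is one attempt and no reset: what is moved stays moved. The work goes in short steps, Python scripts to look and compute and a tool call to move; the robot and the scene stay as the last step left them, time stands still between calls to the robot, and variables do not carry over. Pictures are saved under pics/ and viewed, at most 11 in all, crops included, and the job is handed in when it is done.

Besides the shell and the picture viewer there is one more tool, called as name([rows], argument=value, ...), one row to a line, values as JSON. drive_tool: Moves the arm, as the interface text tells. Its arguments: {"type":"object","properties":{"rows":{"type":"array"},"grip":{"type":"number"},"newtons":{"type":"number"}},"required":["rows"]}

```bash
mkdir -p pics; ls; cat > h.py <<'E'
import numpy as np,cv2
from workcell import arm
from scipy.spatial.transform import Rotation as R
def K(c,shape=(400,640)):
    f=200/np.tan(np.radians(c['fov_y'])/2); return f,c['cx'],c['cy']
def q2R(q): return R.from_quat([q[1],q[2],q[3],q[0]]).as_matrix()
def snap(n):
    o=arm.get_obs(); im,d=arm.snapshot(n); c=arm.get_calibration(n)
    T=np.eye(4)
    if n=='wrist':
        W=np.eye(4);W[:3,:3]=q2R(o['tcp_rot']);W[:3,3]=o['tool_pos'];T=W@np.array(c['T_tool_cam'])
    else:
        T[:3,3]=c['xyz']; a=np.array(c['attitude']); T[:3,:3]=a if a.shape==(3,3) else q2R(a)
    f,cx,cy=K(c)
    v,u=np.mgrid[0:400,0:640]
    P=np.stack([(u-cx)/f*d,(v-cy)/f*d,d],-1)@T[:3,:3].T+T[:3,3]
    return im,d,P,T,(f,cx,cy)
def onz(T,k,u,v,z):
    r=T[:3,:3]@np.array([(u-k[1])/k[0],(v-k[2])/k[0],1]); return T[:3,3]+r*(z-T[2,3])/r[2]
E
python3 - <<'E'
from h import *
for n in('scene','top'):
    im,d,P,T,k=snap(n); cv2.imwrite(f'pics/{n}0.png',im); np.savez(f'{n}0.npz',im=im,P=P,T=T,k=k); print(n,k,T.round(3).tolist())
print(arm.get_obs())
E
```

```text
pics
scene (np.float64(421.96076680306277), 312.2236491330525, 200.17612247209038) [[0.455, -0.46, 0.763, -0.36], [-0.891, -0.227, 0.394, -0.465], [-0.008, -0.859, -0.513, 0.686], [0.0, 0.0, 0.0, 1.0]]
top (np.float64(395.32611945257605), 319.31657786806534, 199.93775559918538) [[-0.029, -0.981, 0.194, 0.319], [-1.0, 0.03, 0.0, -0.005], [-0.006, -0.194, -0.981, 1.298], [0.0, 0.0, 0.0, 1.0]]
{'time_s': 0.1, 'joint_pos': array([ 1.16443336e+00,  4.91474552e-01,  1.55941024e+00,  9.52415534e-06,
        1.09171959e+00, -1.05607282e-01]), 'qvel': array([-1.20474374e-05, -1.39287603e-03,  9.08893497e-04, -9.87723558e-04,
        1.26208650e-03, -8.45435342e-04]), 'tau': array([ 2.69829747e-03, -6.13620472e+01, -2.58607703e+01,  6.93397410e-02,
        4.71185369e-02, -7.15115289e-05]), 'tool_pos': array([0.1850468 , 0.59675392, 0.23112806]), 'tcp_rot': array([-1.32170923e-04,  1.49813875e-01,  9.88714088e-01, -4.88309221e-04]), 'wrist_force': array([ 0.06492221,  1.25829045, -0.1849397 ]), 'wrist_torque': array([-0.0378125 , -0.01078757, -0.01264586]), 'grasp_force': 0.0, 'grip_width': 0.09500380031115493}
```

View pics/scene0.png

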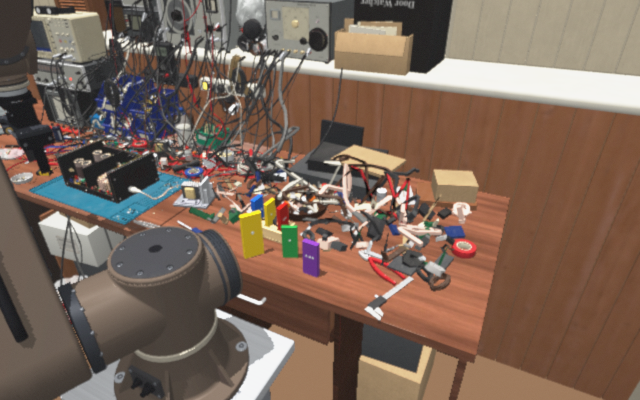

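View pics/top0.png

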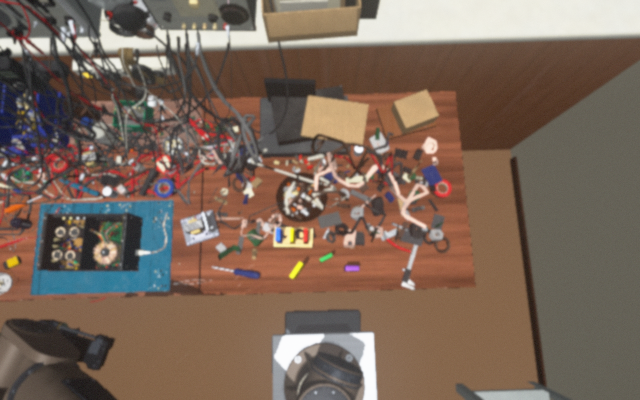

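The scene view shows the rack at about (268,215) holding blue, yellow and red plates. Lookalikes stand in front of it: a larger yellow (251,233), a green (290,240) and a purple (311,257). In the top view the rack is at (293,237), with blue (280,235), yellow (291,234) and red (304,236). The frame is at (200,228), and the lookalikes are at (297,269), (326,257) and (352,268). I choose the three in the rack and will check them in a crop.

```bash
python3 - <<'E'
from h import *
a=np.load('top0.npz');P=a['P'];im=a['im'];T=a['T'];k=a['k']
c=im[205:285,175:375]; cv2.imwrite('pics/topc.png',cv2.resize(c,(800,320),interpolation=cv2.INTER_CUBIC))
def show(name,m):
    pts=P[m]; print(name,m.sum(),pts.mean(0).round(4), cv2.minAreaRect((pts[:,:2]*1000).astype(np.float32)))
hsv=cv2.cvtColor(im,cv2.COLOR_BGR2HSV)
box=np.zeros((400,640),bool);box[222:250,270:316]=1
Z=P[...,2]
for n,lo,hi in(('blue',100,130),('yellow',22,35),('red',0,8)):
    m=box&(hsv[...,0]>=lo)&(hsv[...,0]<=hi)&(hsv[...,1]>130)&(Z>0.085)
    show(n,m)
show('rack',box&(Z>0.028)&(Z<0.042))
fb=np.zeros((400,640),bool);fb[205:248,178:222]=1
show('walltop',fb&(Z>0.066)&(Z<0.09)); show('base',fb&(Z>0.003)&(Z<0.014)); show('core',fb&(Z>0.052)&(Z<0.065))
for r in range(208,248,3): print(r,(Z[r,180:220:2]*1000).round().astype(int))
for y,x,n in((237,293,'r'),(228,200,'f')): print(n,P[y,x])
E
```

```text
blue 46 [0.4534 0.1229 0.0983] ((453.4496154785156, 123.05376434326172), (9.471437454223633, 33.80427551269531), 87.4022445678711)
yellow 50 [0.453  0.0829 0.0998] ((453.5273132324219, 83.14720916748047), (9.632122993469238, 37.186614990234375), 88.49370574951172)
red 56 [0.4509 0.0405 0.0997] ((451.31610107421875, 40.47764205932617), (9.487712860107422, 38.99423599243164), 88.22767639160156)
rack 476 [0.4531 0.0852 0.0333] ((460.004150390625, 89.74675750732422), (139.3007049560547, 74.0733871459961), 85.04740905761719)
walltop 71 [0.5101 0.346  0.0733] ((513.90087890625, 333.26666259765625), (59.42648696899414, 54.84526062011719), 15.62090015411377)
base 458 [0.4855 0.39   0.0077] ((499.3365173339844, 391.2799072265625), (150.39869689941406, 137.89097595214844), 88.0110092163086)
core 215 [0.5    0.3846 0.0583] ((504.8688659667969, 359.9683837890625), (57.65032196044922, 134.94996643066406), 25.9915828704834)
208 [ -7  -1  -5  -6   2   1  -4  -5   0  -1  -1 -19  -2   4  -4   0  -5  -2
  -2  -7]
211 [  0  -4  -3  -4  -4   2   2  -1  -3  -1  -5 -19   5   6   5   6   8  -3
   0  64]
21
[... 163 characters left out ...]
6 58 48 71 73 46 23  2  5 51 -3]
223 [-4  3  7  4 58 57 57 57 59 58 55 56 35 79 59 34  8  5  4 -5]
226 [-2  7 59 57 56 61 57 59 57 56 57 56 39 75 75 42 57  1  6 -4]
229 [ 2 -5  4 56 54 59 60 59 50 46 43 23 11 70 74 60 29 15  3 -3]
232 [-1  1  3 51 42 34 53 48 49 41 30 22  8 13 13 10  6  3 10  5]
235 [-6  2 -9  7  4  2 10  7  8 11  9 12 11 11  4  8  8  1  8  4]
238 [-2 -3  0  5  8  8 17 12 12 11  7 10  3  7  4 -1 -4 -2 -3 -1]
241 [-7 -1 -2  6  7 10  2  4  9  7 -1  3 -1 -3  4  2 -3 -4 -6 -4]
244 [-2 -2 -7 -5  7  5 -3 -2 -2  3 -3 -2 -5 -1 -3 -5  2  0 -1 16]
247 [-2 -5 -5 -4 -3 -6  0  2 -5 -2 -6 -2  0 -2 -1 -2 -4 -2 11 13]
r [0.44482059 0.07891083 0.09569297]
f [0.48684495 0.37704322 0.05089449]
```

View pics/topc.png

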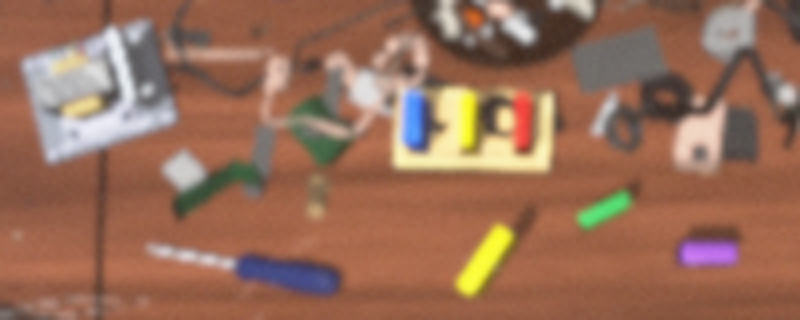

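The crop confirms the rack holds blue (412,120), yellow (467,120) and red (522,120), each in its own slot. The frame's wall is the bright stripe from (118,30) to (140,95). The big yellow (485,262), green (605,210) and purple (708,255) are outside the rack, so they are decoys. Next I take close wrist views.

```bash
python3 -c "
from h import *
c=arm.get_calibration('wrist');print(c)"
```

```text
{'fov_y': 71.83563375659651, 'cx': 319.1528904476144, 'cy': 198.9329382217557, 'T_tool_cam': array([[-9.72218487e-04, -9.71937622e-01, -2.35236720e-01,
         6.64068903e-02],
       [ 9.99999395e-01, -1.06603761e-03,  2.71658952e-04,
         1.14330759e-04],
       [-5.14806747e-04, -2.35236314e-01,  9.71938070e-01,
        -1.52713705e-01],
       [ 0.00000000e+00,  0.00000000e+00,  0.00000000e+00,
         1.00000000e+00]])}
```

drive_tool([
  [-4, -1, -5, 0],
  [-8, -2.5, -9, 0],
  [-12.5, -4, -12, 0],
  [-17, -5.5, -12, 0],
  [-21.5, -7, -12, 0],
  [-26, -8.5, -12, 0],
  [-31, -10, -12, 0],
  [-34, -11, -12, 0],
  [-34, -11, -12, 0],
  [-34, -11, -12, 0],
])

```text
time_s: 1.1
tool_pos: [0.4779, 0.3904, 0.351]
tcp_rot: [-0.0, 0.151, 0.989, -0.0]
wrist_force: [-0.6, -0.5, 0.3]
grip_width: 0.0956
grasp_force: 0.0
```

```bash
python3 - <<'E'
from h import *
im,d,P,T,k=snap('wrist'); np.savez('w1.npz',im=im,P=P,T=T,k=k); cv2.imwrite('pics/w1.png',im)
print(T.round(3).tolist(),d[200,320])
E
```

```text
[[0.299, 0.928, 0.224, 0.415], [0.954, -0.291, -0.07, 0.41], [-0.0, 0.234, -0.972, 0.504], [0.0, 0.0, 0.0, 1.0]] 0.50946075
```

View pics/w1.png

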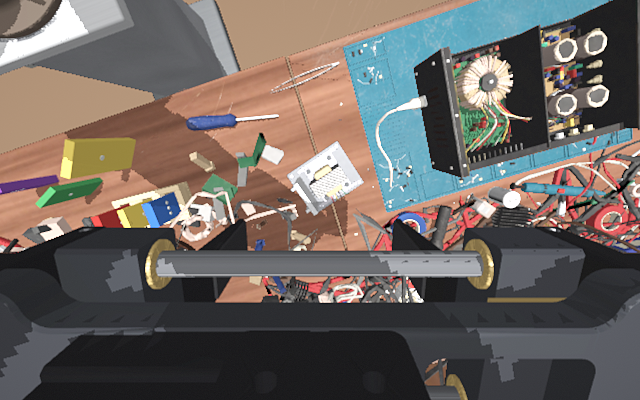

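drive_tool([
  [0, -4, 0, 0],
  [0.5, -8.5, 0, 0.05],
  [1, -13, 0, 0.15],
  [1.5, -17.5, 0, 0.3],
  [2, -22, 0, 0.3],
  [2.5, -26, 0, 0.3],
  [3.5, -30, 0, 0.3],
  [4, -30, 0, 0.3],
  [4, -30, 0, 0.3],
  [4, -30, 0, 0.3],
])

```text
time_s: 2.15
tool_pos: [0.3504, 0.1175, 0.3518]
tcp_rot: [0.0, 0.295, 0.955, 0.0]
wrist_force: [0.8, 0.8, -1.0]
grip_width: 0.0952
grasp_force: 0.0
```

The wrist view shows the frame at (325,180), with its wall along its lower-left side at about (308,195). The rack with red, yellow and blue is at (135,213), half hidden by the gripper. I recentre the camera over the rack.

drive_tool([
  [-3, 1.5, 0, -0.12],
  [-6, 3, 0, -0.25],
  [-9, 5, 0, -0.38],
  [-10.5, 5.9, 0, -0.5],
  [-10.5, 5.9, 0, -0.6],
  [-10.5, 5.9, 0, -0.6],
  [-10.5, 5.9, 0, -0.6],
])

```text
time_s: 2.85
tool_pos: [0.4702, 0.1067, 0.3512]
tcp_rot: [-0.0, 0.001, 1.0, 0.0]
wrist_force: [-0.5, 0.0, -0.4]
grip_width: 0.0952
grasp_force: 0.0
```

```bash
python3 - <<'E'
from h import *
im,d,P,T,k=snap('wrist'); np.savez('w2.npz',im=im,P=P,T=T,k=k)
a=np.load('w1.npz')
c1=cv2.resize(a['im'][130:225,270:390],(480,380),interpolation=cv2.INTER_CUBIC)
c2=cv2.resize(im[60:250,160:480],(640,380))
cv2.imwrite('pics/w2.png',im)
cv2.imwrite('pics/w1c.png',c1)
E
```

```text
(no output)
```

View pics/w2.png

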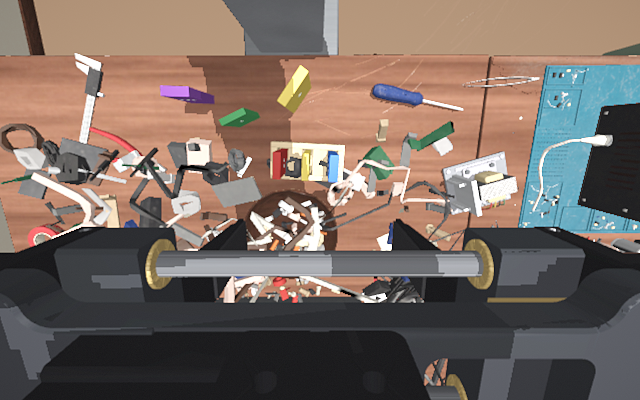

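View pics/w1c.png

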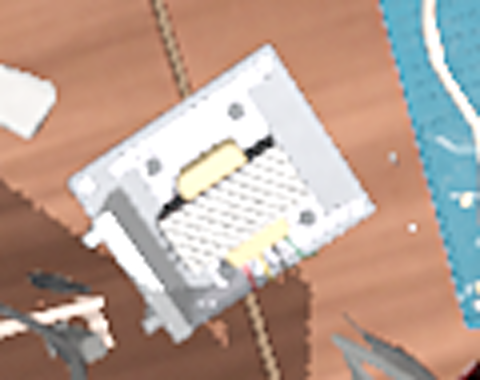

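The w2 view shows the rack at (307,162), with red (280,165), yellow (307,165) and blue (333,165). The frame is at (475,185). The w1 crop shows the base-plate corners at about (70,183), (268,45), (375,210) and (180,340), with the wall along the lower-left end.

```bash
python3 - <<'E'
from h import *
a=np.load('w1.npz');T,k=a['T'],a['k']
C=[onz(T,k,270+(u+.5)/4-.5,130+(v+.5)/4-.5,.008)[:2] for u,v in((70,183),(268,45),(375,210),(180,340))]
C=np.array(C);print(C.round(4),[np.linalg.norm(C[i]-C[i-1]).round(4) for i in range(4)],C.mean(0).round(4))
yd=(C[0]+C[3]-C[1]-C[2]);print('frame y dir deg',np.degrees(np.arctan2(yd[1],yd[0])))
xd=C[3]-C[0]+C[2]-C[1];print('xdir',np.degrees(np.arctan2(xd[1],xd[0])))
# wall top pts by depth
P=a['P'];m=np.zeros((400,640),bool);m[125:225,270:370]=1
for n,w in(('wall',(.072,.08)),('core',(.055,.064))):
    s=m&(P[...,2]>w[0])&(P[...,2]<w[1]);p=P[s];print(n,s.sum(),p.mean(0).round(4),cv2.minAreaRect((p[:,:2]*1000).astype(np.float32)))
b=np.load('w2.npz');P=b['P'];hsv=cv2.cvtColor(b['im'],cv2.COLOR_BGR2HSV)
m=np.zeros((400,640),bool);m[135:190,262:352]=1;Z=P[...,2]
for n,lo,hi in(('blue',100,130),('yellow',22,35),('red',0,8),('any',0,180)):
    s=m&(hsv[...,0]>=lo)&(hsv[...,0]<=hi)&(hsv[...,1]>100*(n!='any'))&((abs(Z-.102)<.005) if n!='any' else (abs(Z-.035)<.004))
    p=P[s];print(n,s.sum(),p.mean(0).round(4),cv2.minAreaRect((p[:,:2]*1000).astype(np.float32)))
m[:]=0;m[145:220,435:525]=1
for n,w in(('wall',(.072,.08)),('core',(.055,.064))):
    s=m&(P[...,2]>w[0])&(P[...,2]<w[1]);p=P[s];print(n,s.sum(),p.mean(0).round(4),cv2.minAreaRect((p[:,:2]*1000).astype(np.float32)))
E
```

```text
[[0.4696 0.3323]
 [0.4378 0.4352]
 [0.5228 0.4607]
 [0.5551 0.3574]] [np.float64(0.0891), np.float64(0.1077), np.float64(0.0888), np.float64(0.1083)] [0.4963 0.3964]
frame y dir deg -72.75775569688321
xdir 16.505471116872588
wall 232 [0.5067 0.3511 0.0754] ((513.593017578125, 335.4817199707031), (59.76152038574219, 58.015724182128906), 17.3026180267334)
core 638 [0.4953 0.3957 0.0595] ((503.3036193847656, 371.1697998046875), (58.859230041503906, 121.73661804199219), 11.235204696655273)
blue 227 [0.4546 0.1278 0.1014] ((454.5400390625, 127.79273986816406), (12.296639442443848, 39.88739776611328), 86.86734008789062)
yellow 151 [0.4537 0.0861 0.1014] ((452.5181884765625, 86.59381866455078), (9.978399276733398, 39.5705680847168), 86.42366027832031)
red 221 [0.4498 0.0452 0.1014] ((449.7754211425781, 45.27532958984375), (10.996477127075195, 39.642921447753906), 86.56068420410156)
any 1401 [0.4476 0.0921 0.034 ] ((459.392578125, 94.58587646484375), (139.49319458007812, 76.43647003173828), 86.88748931884766)
wall 241 [0.5067 0.3512 0.0754] ((513.20166015625, 335.699462890625), (59.13089370727539, 55.44529724121094), 16.815059661865234)
core 757 [0.4968 0.3894 0.0595] ((503.9530334472656, 368.806396484375), (59.784332275390625, 125.8839340209961), 13.102838516235352)
```

Everything agrees with the given sizes: base 89x108 mm against 90x110, and plate tops at 0.1014 m with a 42 mm pitch. I go for the blue plate first.

drive_tool([
  [1.5, 2.1, 4, 0.054],
  [1.5, 2.1, 8, 0.054],
  [1.5, 2.1, 12, 0.054],
  [1.5, 2.1, 15, 0.054],
  [1.5, 2.1, 18, 0.054],
  [1.5, 2.1, 20, 0.054],
  [1.5, 2.1, 22, 0.054],
  [1.5, 2.1, 22, 0.054],
  [1.5, 2.1, 22, 0.054],
], grip=3.2, newtons=15)

```text
time_s: 3.8
tool_pos: [0.4553, 0.127, 0.1321]
tcp_rot: [0.0, 0.028, 1.0, 0.0]
wrist_force: [-0.6, 0.2, 0.4]
grip_width: 0.0331
grasp_force: 0.0
```

```bash
python3 - <<'E'
from h import *
im,d,P,T,k=snap('wrist'); np.savez('w3.npz',im=im,P=P,T=T,k=k);cv2.imwrite('pics/w3.png',im)
hsv=cv2.cvtColor(im,cv2.COLOR_BGR2HSV);Z=P[...,2]
o=arm.get_obs();Rt=q2R(o['tcp_rot'])
for n,lo,hi in(('blue',100,130),('yellow',22,35),('red',0,8)):
    s=(hsv[...,0]>=lo)&(hsv[...,0]<=hi)&(hsv[...,1]>100)&(abs(Z-.102)<.003)&(abs(P[...,0]-.453)<.05)&(abs(P[...,1]-.09)<.08)
    p=P[s];print(n,s.sum(),p.mean(0).round(4),((p.mean(0)-o['tool_pos'])@Rt).round(4),cv2.minAreaRect((p[:,:2]*1000).astype(np.float32)))
print(o['tool_pos'],o['grip_width'])
E
```

```text
blue 930 [0.4522 0.1282 0.1016] [0.0034 0.0009 0.031 ] ((452.5807800292969, 128.57601928710938), (13.632940292358398, 36.21406555175781), 86.46383666992188)
yellow 418 [0.4428 0.0876 0.1014] [ 0.0105 -0.0401  0.0311] ((447.8768615722656, 86.84193420410156), (10.15445327758789, 30.402992248535156), 87.50897979736328)
red 492 [0.4394 0.0456 0.1013] [ 0.0116 -0.0823  0.0311] ((440.6168212890625, 45.40460205078125), (12.956711769104004, 21.070165634155273), 87.98878479003906)
[0.4555379  0.12705108 0.13252162] 0.03256254164825871
```

View pics/w3.png

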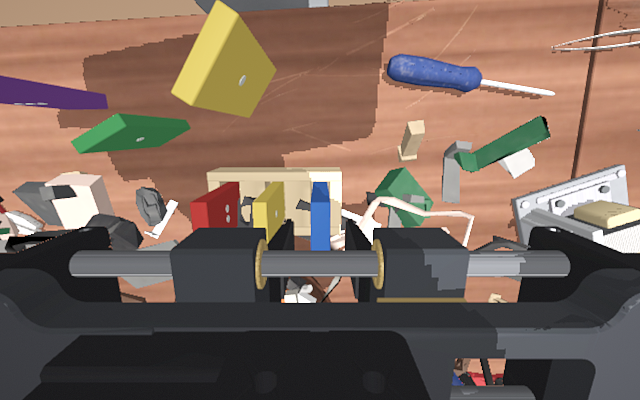

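The view shows blue (320,215) upright between the fingers, about 1 mm off in y. The yellow plate is clear of the left finger.

drive_tool([
  [0.1, 0.1, 1, 0],
  [0.1, 0.1, 2, 0],
  [0.1, 0.1, 3, 0],
  [0.1, 0.1, 3.5, 0],
  [0.1, 0.1, 3.5, 0],
  [0.1, 0.1, 3.5, 0],
])

```text
time_s: 4.45
tool_pos: [0.4543, 0.1278, 0.0965]
tcp_rot: [-0.0, 0.027, 1.0, 0.0]
wrist_force: [-0.4, -0.5, 0.4]
grip_width: 0.0322
grasp_force: 0.0
```

drive_tool([
  [0, 0, 0, 0],
  [0, 0, 0, 0],
  [0, 0, 0, 0],
  [0, 0, 0, 0],
  [0, 0, 0, 0],
  [0, 0, 0, 0],
], grip=0.8, newtons=25)

```text
time_s: 5.05
tool_pos: [0.4544, 0.1279, 0.0968]
tcp_rot: [0.0, 0.027, 1.0, 0.0]
wrist_force: [-0.9, -0.2, 4.6]
grip_width: 0.0137
grasp_force: 25.0
```

drive_tool([
  [0, 0, -1, 0],
  [0, 0, -3.5, 0],
  [0, 0, -7, 0],
  [0, 0, -10.5, 0],
  [-0.5, 3, -12, -0.05],
  [-1, 7, -12, -0.15],
  [-2, 11.5, -12, -0.25],
  [-3, 16, -12, -0.35],
  [-3.8, 20, -12, -0.35],
  [-3.8, 23, -12, -0.35],
])

```text
time_s: 6.05
tool_pos: [0.5051, 0.3577, 0.217]
tcp_rot: [0.0, -0.147, 0.989, 0.0]
wrist_force: [-0.7, -0.0, -0.7]
grip_width: 0.0137
grasp_force: 25.0
```

drive_tool([
  [0, 0, 0, 0],
  [0, 0, 0, 0],
  [0, 0, 0, 0],
])

```text
time_s: 6.35
tool_pos: [0.5046, 0.3546, 0.2169]
tcp_rot: [-0.0, -0.147, 0.989, -0.0]
wrist_force: [0.6, -0.1, -0.6]
grip_width: 0.0136
grasp_force: 25.0
```

```bash
python3 - <<'E'
from h import *
im,d,P,T,k=snap('wrist'); np.savez('w4.npz',im=im,P=P,T=T,k=k);cv2.imwrite('pics/w4.png',im)
print(arm.get_obs()['tool_pos'])
E
```

```text
[0.50476489 0.35443215 0.21700867]
```

View pics/w4.png

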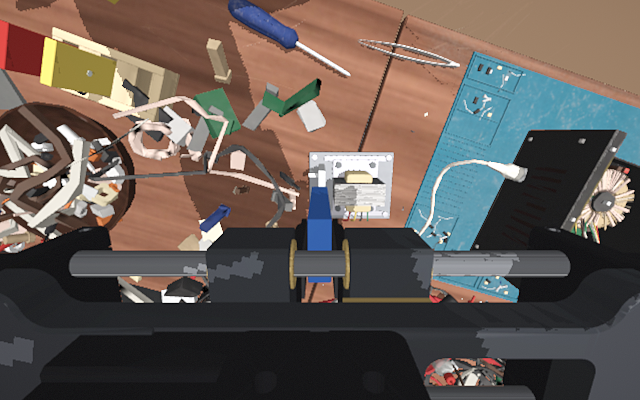

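The view shows the frame at (352,185), square with the image. The wall is at (320,180), partly behind the held blue plate at (320,215), and the core is at (358,190).

```bash
python3 - <<'E'
from h import *
a=np.load('w4.npz');P=a['P'];T=a['T'];k=a['k'];im=a['im']
o=arm.get_obs();Rt=q2R(o['tcp_rot']);Q=(P-o['tool_pos'])@Rt*1000
m=np.zeros((400,640),bool);m[150:222,305:398]=1;Z=P[...,2]*1000
for n,w in(('wall',(73,79)),('core',(57,63)),('base',(5,11))):
    s=m&(Z>w[0])&(Z<w[1]);q=Q[s]
    print(n,s.sum(),q.mean(0).round(1),np.percentile(q[:,0],[1,50,99]).round(1),np.percentile(q[:,1],[1,50,99]).round(1),Z[s].mean())
for r in(160,170,175,180,185,190,195,200,205):print(r,' '.join(f'{Q[r,c,1]:.0f}/{Z[r,c]:.0f}' for c in range(306,346,2)))
# base edges in tool axes, via gray mask
cv2.imwrite('pics/w4c.png',cv2.resize(im[145:225,300:400],(800,640)[:2] if 0 else (750,600),interpolation=cv2.INTER_CUBIC))
E
```

```text
wall 117 [ 18.5   3.6 141.7] [10.5 18.2 26.9] [-0.5  3.8  7.1] 75.35191759768632
core 1158 [ -2.3  46.9 157.3] [-16.   -2.3  18.8] [-0.6 47.5 75.8] 59.67566525877131
base 2112 [  8.4  48.2 209.1] [-47.   19.2  41.2] [-11.2  48.7  96.8] 7.947072274654486
160 -17/-0 -14/-2 -11/7 -9/8 -6/8 -3/6 -1/8 2/7 5/8 7/7 10/8 12/7 15/8 18/7 20/11 23/12 25/11 28/11 30/11 33/12
170 -17/2 -14/-0 -10/37 -8/37 -5/37 -3/38 -1/38 2/75 4/75 6/75 10/8 12/7 15/6 18/7 20/12 23/12 25/12 28/11 31/11 33/13
175 -17/1 -14/-1 -10/56 -7/56 -5/56 -3/58 -1/57 2/75 4/75 6/75 10/7 12/9 15/7 18/7 20/12 23/10 25/11 28/11 31/11 33/12
180 -17/0 -14/-0 -11/8 -9/8 -6/8 -3/7 -1/8 2/75 4/76 6/75 10/7 13/7 15/8 18/8 19/39 21/40 24/40 26/40 28/41 31/41
185 -17/-1 -14/-2 -11/8 -9/9 -6/8 -3/8 -1/75 2/77 4/75 6/75 10/5 13/7 15/8 18/9 19/42 20/60 22/61 24/61 27/60 29/59
190 -17/-1 -15/-1 -11/9 -5/144 -4/145 -2/144 -0/144 1/145 3/144 5/145 6/144 13/7 15/7 18/8 19/44 20/59 22/59 25/60 27/59 29/60
195 -17/-2 -15/0 -12/8 -5/163 -3/164 -2/163 -0/163 1/164 3/162 4/162 6/162 8/162 15/8 18/6 19/46 20/60 22/61 25/60 27/59 29/58
200 -17/0 -15/-1 -6/177 -4/179 -3/179 -2/179 -0/179 1/179 3/179 4/179 6/179 7/179 15/7 18/7 19/49 20/60 23/59 25/60 27/59 29/60
205 -17/0 -15/-2 -5/192 -4/193 -3/194 -1/191 -0/194 1/193 3/192 4/193 5/193 7/193 16/6 18/7 21/12 23/10 26/14 29/11 31/12 34/12
```

View pics/w4c.png

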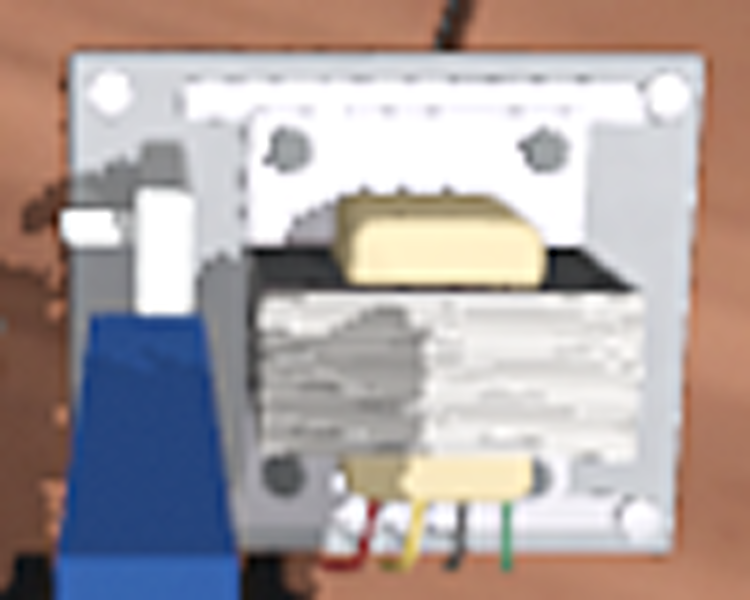

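In tool y, the wall's inner face is at about 7.5 mm and the core's side at about 18–19.5 mm. The frame's middle is at tool x ≈ −3 mm, and yaw is within about 0.5°. I place the plate foot just above core height, slightly off the wall.

drive_tool([
  [-0.3, 0.8, 0, 0],
  [-0.3, 1.7, 0, 0],
  [-0.3, 1.7, 1.5, 0],
  [-0.3, 1.7, 3, 0],
  [-0.3, 1.7, 4, 0],
  [-0.3, 1.7, 5, 0],
  [-0.3, 1.7, 5.5, 0],
  [-0.3, 1.7, 5.8, 0],
  [-0.3, 1.7, 5.8, 0],
  [-0.3, 1.7, 5.8, 0],
])

```text
time_s: 7.4
tool_pos: [0.5029, 0.3727, 0.159]
tcp_rot: [0.0, -0.147, 0.989, 0.0]
wrist_force: [0.9, 0.5, -0.0]
grip_width: 0.0139
grasp_force: 25.0
```

drive_tool([
  [0, -0.05, 0, 0],
  [0, -0.1, 0, 0],
  [0, -0.1, 0, 0],
  [0, -0.1, 0, 0],
])

```text
time_s: 7.8
tool_pos: [0.503, 0.3716, 0.1587]
tcp_rot: [0.0, -0.147, 0.989, 0.0]
wrist_force: [0.1, -0.4, 0.2]
grip_width: 0.0136
grasp_force: 25.0
```

drive_tool([
  [0, -0.05, 0, 0],
  [0, -0.1, 0, 0],
  [0, -0.1, 0, 0],
])

```text
time_s: 8.1
tool_pos: [0.5033, 0.3706, 0.1586]
tcp_rot: [-0.0, -0.147, 0.989, 0.0]
wrist_force: [-0.0, -0.1, -1.2]
grip_width: 0.0139
grasp_force: 25.0
```

drive_tool([
  [0, -0.05, 0, 0],
  [0, -0.1, 0, 0],
  [0, -0.1, 0, 0],
])

```text
time_s: 8.4
tool_pos: [0.5036, 0.3696, 0.1586]
tcp_rot: [0.0, -0.147, 0.989, 0.0]
wrist_force: [-0.1, -0.3, 0.2]
grip_width: 0.0138
grasp_force: 25.0
```

drive_tool([
  [0, -0.05, 0, 0],
  [0, -0.1, 0, 0],
  [0, -0.1, 0, 0],
])

```text
time_s: 8.7
tool_pos: [0.5039, 0.3687, 0.1586]
tcp_rot: [0.0, -0.147, 0.989, 0.0]
wrist_force: [-0.3, -0.9, -1.3]
grip_width: 0.0138
grasp_force: 25.0
```

drive_tool([
  [0, -0.05, 0, 0],
  [0, -0.1, 0, 0],
  [0, -0.1, 0, 0],
])

```text
time_s: 9.0
tool_pos: [0.5041, 0.3681, 0.1587]
tcp_rot: [0.0, -0.147, 0.989, 0.0]
wrist_force: [-0.8, 3.0, -0.6]
grip_width: 0.0138
grasp_force: 25.0
```

The plate touches the wall (3 N). I descend gently.

drive_tool([
  [0, 0.02, 0.1, 0],
  [0, 0.02, 0.2, 0],
  [0, 0.02, 0.3, 0],
  [0, 0.02, 0.4, 0],
  [0, 0.02, 0.5, 0],
  [0, 0.02, 0.5, 0],
])

```text
time_s: 9.6
tool_pos: [0.5041, 0.3681, 0.1535]
tcp_rot: [0.0, -0.147, 0.989, 0.0]
wrist_force: [-1.1, 3.3, -0.8]
grip_width: 0.0138
grasp_force: 25.0
```

drive_tool([
  [0, 0, 0.1, 0],
  [0, 0, 0.2, 0],
  [0, 0, 0.2, 0],
])

```text
time_s: 9.9
tool_pos: [0.5041, 0.3681, 0.1515]
tcp_rot: [0.0, -0.147, 0.989, 0.0]
wrist_force: [-1.1, 4.5, -0.1]
grip_width: 0.0136
grasp_force: 25.0
```

drive_tool([
  [0, 0, 0.1, 0],
  [0, 0, 0.2, 0],
  [0, 0, 0.2, 0],
])

```text
time_s: 10.2
tool_pos: [0.5043, 0.3681, 0.1507]
tcp_rot: [0.001, -0.147, 0.989, 0.0]
wrist_force: [-2.0, 2.4, 9.6]
grip_width: 0.0139
grasp_force: 25.0
```

The plate is flush on the wall and its foot stops on the core top (foot z ≈ 0.060, 9.6 N), so blue is too thick. It goes back to its slot.

drive_tool([
  [0, 0.1, -1, 0],
  [0, 0.1, -3.5, 0],
  [0, 0.1, -6.6, 0],
  [1.5, -3, -6.6, 0.05],
  [4, -7, -6.6, 0.15],
  [7, -11, -6.6, 0.25],
  [9.5, -15, -6.6, 0.349],
  [11.8, -19, -6.6, 0.349],
  [11.8, -21.5, -6.6, 0.349],
  [11.8, -21.5, -6.6, 0.349],
])

```text
time_s: 11.2
tool_pos: [0.454, 0.1251, 0.2162]
tcp_rot: [0.0, 0.028, 1.0, -0.001]
wrist_force: [-0.2, 1.0, -1.2]
grip_width: 0.014
grasp_force: 25.0
```

drive_tool([
  [0, 0, 0, 0],
  [0, 0, 0, 0],
  [0, 0, 0, 0],
])

```text
time_s: 11.5
tool_pos: [0.4536, 0.1287, 0.2156]
tcp_rot: [-0.0, 0.026, 1.0, -0.0]
wrist_force: [0.7, 0.6, 0.1]
grip_width: 0.0134
grasp_force: 25.0
```

drive_tool([
  [-0.08, -0.05, 2, 0],
  [-0.08, -0.05, 5, 0],
  [-0.08, -0.05, 7, 0],
  [-0.08, -0.05, 8.5, 0],
  [-0.08, -0.05, 9.5, 0],
  [-0.08, -0.05, 10.3, 0],
  [-0.08, -0.05, 11, 0],
  [-0.08, -0.05, 11.5, 0],
  [-0.08, -0.05, 11.7, 0],
  [-0.08, -0.05, 11.7, 0],
])

```text
time_s: 12.5
tool_pos: [0.4546, 0.1274, 0.0987]
tcp_rot: [0.0, 0.027, 1.0, 0.0]
wrist_force: [-0.7, -0.7, -0.5]
grip_width: 0.0139
grasp_force: 25.0
```

drive_tool([
  [0, 0, 0.1, 0],
  [0, 0, 0.15, 0],
  [0, 0, 0.15, 0],
])

```text
time_s: 12.8
tool_pos: [0.4546, 0.1274, 0.0973]
tcp_rot: [0.0, 0.027, 1.0, 0.0]
wrist_force: [0.6, 0.1, 0.2]
grip_width: 0.0141
grasp_force: 25.0
```

drive_tool([
  [0, 0, 0, 0],
  [0, 0, 0, 0],
  [0, 0, 0, 0],
  [0, 0, 0, 0],
  [0, 0, -1.5, 0],
  [0, 0, -3.5, 0],
  [0, 0, -4.5, 0],
  [0, 0, -4.5, 0],
], grip=3.2)

```text
time_s: 13.6
tool_pos: [0.455, 0.1275, 0.1431]
tcp_rot: [0.001, 0.027, 1.0, 0.0]
wrist_force: [0.5, 0.5, -0.6]
grip_width: 0.032
grasp_force: 0.0
```

drive_tool([
  [0, -3, 0, 0],
  [0, -6, 0, 0],
  [0.1, -8.2, 0, 0],
  [0.1, -8.2, 0, 0],
  [0.1, -8.2, 0, 0],
  [0.1, -8.2, 0, 0],
])

```text
time_s: 14.2
tool_pos: [0.4491, 0.0462, 0.1418]
tcp_rot: [-0.0, 0.027, 1.0, 0.0]
wrist_force: [0.0, 0.3, -0.1]
grip_width: 0.032
grasp_force: 0.0
```

```bash
python3 - <<'E'
from h import *
im,d,P,T,k=snap('wrist'); np.savez('w5.npz',im=im,P=P,T=T,k=k)
hsv=cv2.cvtColor(im,cv2.COLOR_BGR2HSV);Z=P[...,2]
o=arm.get_obs();Rt=q2R(o['tcp_rot'])
for n,lo,hi in(('blue',100,130),('yellow',22,35),('red',0,8)):
    s=(hsv[...,0]>=lo)&(hsv[...,0]<=hi)&(hsv[...,1]>100)&(abs(Z-.102)<.004)&(abs(P[...,0]-.453)<.05)&(abs(P[...,1]-.09)<.08)
    p=P[s];print(n,s.sum(),p.mean(0).round(4),((p.mean(0)-o['tool_pos'])@Rt).round(4),cv2.minAreaRect((p[:,:2]*1000).astype(np.float32)))
print(o['tool_pos'],o['grip_width'])
E
```

```text
blue 528 [0.4446 0.1275 0.1013] [0.0088 0.0808 0.0406] ((445.18743896484375, 127.90032196044922), (13.613579750061035, 20.318538665771484), 85.63548278808594)
yellow 300 [0.4466 0.0856 0.1013] [0.0046 0.0391 0.0406] ((448.5777893066406, 86.42073059082031), (10.305659294128418, 32.12375259399414), 86.50511932373047)
red 798 [0.4488 0.0446 0.1015] [ 0.0002 -0.0017  0.0404] ((449.3495788574219, 44.48241424560547), (11.321005821228027, 38.50411605834961), 86.98605346679688)
[0.44913575 0.04627339 0.14188648] 0.03193586135825815
```

Blue is standing in its slot again. Now I grasp red.

drive_tool([
  [0, -0.12, 1, 0],
  [0, -0.12, 2.5, 0],
  [0, -0.12, 3.7, 0],
  [0, -0.12, 4.3, 0],
  [0, -0.12, 4.5, 0],
  [0, -0.12, 4.5, 0],
])

```text
time_s: 14.85
tool_pos: [0.449, 0.0446, 0.0969]
tcp_rot: [-0.0, 0.027, 1.0, 0.0]
wrist_force: [0.9, -0.6, 0.5]
grip_width: 0.0319
grasp_force: 0.0
```

drive_tool([
  [0, 0, 0, 0],
  [0, 0, 0, 0],
  [0, 0, 0, 0],
  [0, 0, 0, 0],
  [0, 0, 0, 0],
  [0, 0, 0, 0],
], grip=0.6, newtons=25)

```text
time_s: 15.45
tool_pos: [0.4492, 0.0444, 0.0974]
tcp_rot: [0.0, 0.027, 1.0, 0.0]
wrist_force: [-1.1, -0.3, 5.2]
grip_width: 0.0122
grasp_force: 25.0
```

drive_tool([
  [0, 0, -1, 0],
  [0, 0, -3.5, 0],
  [0, 0, -7, 0],
  [0, 0, -10.5, 0],
  [-0.3, 3.5, -12, -0.05],
  [-1, 8, -12, -0.15],
  [-2, 12.5, -12, -0.25],
  [-3, 17, -12, -0.349],
  [-3.7, 22, -12, -0.349],
  [-3.7, 27, -12, -0.349],
])

```text
time_s: 16.45
tool_pos: [0.5008, 0.3134, 0.2177]
tcp_rot: [0.0, -0.147, 0.989, 0.0]
wrist_force: [0.9, -0.5, -0.5]
grip_width: 0.0115
grasp_force: 25.0
```

drive_tool([
  [1.2, 3, 0, 0],
  [2.0, 5.4, 0, 0],
  [2.0, 5.4, 0, 0],
  [2.0, 5.4, 0, 0],
  [2.0, 5.4, 0, 0],
])

```text
time_s: 16.95
tool_pos: [0.4661, 0.3566, 0.2174]
tcp_rot: [0.0, -0.147, 0.989, -0.0]
wrist_force: [-0.8, -0.3, 0.2]
grip_width: 0.012
grasp_force: 25.0
```

drive_tool([
  [-2, 0.1, 0, 0],
  [-3.97, 0.1, 0, 0],
  [-3.97, 0.1, 0, 0],
  [-3.97, 0.1, 0, 0],
  [-3.97, 0.1, 0, 0],
])

```text
time_s: 17.45
tool_pos: [0.503, 0.3692, 0.2172]
tcp_rot: [-0.0, -0.147, 0.989, -0.0]
wrist_force: [-0.4, 0.7, -0.1]
grip_width: 0.0119
grasp_force: 25.0
```

drive_tool([
  [-0.07, 0, 1.5, 0],
  [-0.07, 0, 3, 0],
  [-0.07, 0, 4, 0],
  [-0.07, 0, 4.8, 0],
  [-0.07, 0, 5.3, 0],
  [-0.07, 0, 5.6, 0],
  [-0.07, 0, 5.8, 0],
  [-0.07, 0, 5.8, 0],
  [-0.07, 0, 5.8, 0],
])

```text
time_s: 18.35
tool_pos: [0.5041, 0.3701, 0.1594]
tcp_rot: [0.0, -0.147, 0.989, 0.0]
wrist_force: [0.2, 0.0, -1.0]
grip_width: 0.0116
grasp_force: 25.0
```

drive_tool([
  [0, -0.05, 0, 0],
  [0, -0.1, 0, 0],
  [0, -0.1, 0, 0],
])

```text
time_s: 18.65
tool_pos: [0.5044, 0.3691, 0.1593]
tcp_rot: [0.0, -0.147, 0.989, 0.0]
wrist_force: [0.2, -0.1, -0.8]
grip_width: 0.0117
grasp_force: 25.0
```

drive_tool([
  [0, -0.05, 0, 0],
  [0, -0.1, 0, 0],
  [0, -0.1, 0, 0],
])

```text
time_s: 18.95
tool_pos: [0.5047, 0.3681, 0.1592]
tcp_rot: [0.0, -0.147, 0.989, 0.0]
wrist_force: [0.8, 0.3, 0.3]
grip_width: 0.0118
grasp_force: 25.0
```

drive_tool([
  [0, -0.05, 0, 0],
  [0, -0.1, 0, 0],
  [0, -0.1, 0, 0],
])

```text
time_s: 19.25
tool_pos: [0.5048, 0.3674, 0.1592]
tcp_rot: [0.0, -0.147, 0.989, 0.0]
wrist_force: [-0.6, 3.1, -0.3]
grip_width: 0.0115
grasp_force: 25.0
```

drive_tool([
  [0, -0.03, 0, 0],
  [0, -0.05, 0, 0],
  [0, -0.05, 0, 0],
])

```text
time_s: 19.55
tool_pos: [0.5049, 0.367, 0.1592]
tcp_rot: [0.0, -0.147, 0.989, 0.0]
wrist_force: [-1.9, 6.0, -0.1]
grip_width: 0.0118
grasp_force: 25.0
```

drive_tool([
  [0, 0.03, 0.1, 0],
  [0, 0.04, 0.2, 0],
  [0, 0.04, 0.3, 0],
  [0, 0.04, 0.4, 0],
  [0, 0.04, 0.5, 0],
  [0, 0.04, 0.6, 0],
  [0, 0.04, 0.6, 0],
])

```text
time_s: 20.25
tool_pos: [0.5049, 0.3672, 0.153]
tcp_rot: [-0.0, -0.147, 0.989, 0.0]
wrist_force: [-0.6, 5.0, -0.0]
grip_width: 0.0118
grasp_force: 25.0
```

drive_tool([
  [0, 0, 0.1, 0],
  [0, 0, 0.2, 0],
  [0, 0, 0.2, 0],
])

```text
time_s: 20.55
tool_pos: [0.505, 0.3672, 0.1513]
tcp_rot: [0.0, -0.147, 0.989, 0.0]
wrist_force: [-1.6, 4.3, 2.2]
grip_width: 0.0121
grasp_force: 25.0
```

drive_tool([
  [0, 0, 0.1, 0],
  [0, 0, 0.2, 0],
  [0, 0, 0.2, 0],
])

```text
time_s: 20.85
tool_pos: [0.5054, 0.3672, 0.1508]
tcp_rot: [0.001, -0.147, 0.989, 0.0]
wrist_force: [-2.0, 2.6, 15.5]
grip_width: 0.0115
grasp_force: 25.0
```

The foot again stops at core-top height. Before judging, I check the yaw and estimate the gap from the saved views.

```bash
python3 - <<'E'
from h import *
a=np.load('w4.npz');P=a['P'];T=a['T'];k=a['k'];g=cv2.cvtColor(a['im'],cv2.COLOR_BGR2GRAY).astype(float)
Tt=T@np.linalg.inv(np.array(arm.get_calibration('wrist')['T_tool_cam']))
def tool(u,v,z): return ((onz(T,k,u,v,z)-Tt[:3,3])@Tt[:3,:3]*1000)
def sub(line):  # subpixel of extreme gradient
    d=np.gradient(line);i=np.abs(d[1:-1]).argmax()+1
    w=np.abs(d[i-1:i+2]);return i+(w*np.array([-1,0,1])).sum()/w.sum()
# base top edge (frame x end): columns 325..390
def fit(pts,ax):
    p=np.array(pts);t=p[:,1-ax];y=p[:,ax]
    for _ in range(3):
        c=np.polyfit(t,y,1);r=y-np.polyval(c,t);kk=abs(r)<2*np.std(r)+.05;t,y=t[kk],y[kk]
    return np.degrees(np.arctan(c[0])).round(2),np.polyval(c,t.mean()).round(2),len(t),np.std(r).round(2)
print('base top edge',fit([tool(u,147+sub(g[147:157,u]),.008)[:2] for u in range(314,390)],0))
print('base right edge',fit([tool(385+sub(g[v,385:400]),v,.008)[:2] for v in range(156,215)],1))
print('base left',fit([tool(304+sub(g[v,304:313]),v,.008)[:2] for v in range(154,170)],1))
print('base bottom',fit([tool(u,214+sub(g[214:223,u]),.008)[:2] for u in range(350,388)],0))
print('wall outer',fit([tool(315+sub(g[v,315:321]),v,.076)[:2] for v in range(172,184)],1))
print('wall inner',fit([tool(323+sub(g[v,323:329]),v,.076)[:2] for v in range(172,184)],1))
print('core left',fit([tool(331+sub(g[v,331:338]),v,.060)[:2] for v in range(186,204)],1))
print(g[176,314:332].astype(int)); print(g[190,328:342].astype(int)); print(g[198,328:342].astype(int))
E
```

```text
base top edge (np.float64(-0.1), np.float64(41.08), 72, np.float64(0.06))
base right edge (np.float64(0.42), np.float64(96.39), 56, np.float64(0.18))
base left (np.float64(0.08), np.float64(-12.15), 15, np.float64(0.1))
base bottom (np.float64(0.57), np.float64(-48.49), 31, np.float64(0.24))
wall outer (np.float64(0.86), np.float64(-0.77), 12, np.float64(0.08))
wall inner (np.float64(-2.1), np.float64(7.23), 12, np.float64(0.33))
core left (np.float64(-2.82), np.float64(18.08), 17, np.float64(0.15))
[255 252 178 173 221 255 255 255 255 255 255 239 205 209 209 209 210 211]
[133 135 136 138 125  79 109 165 182 173 165 155 154 153]
[ 85 128 137 135 132 106 118 175 161 159 160 161 160 161]
```

Yaw is right to about 0.2°, and the views put the gap at about 11–12 mm. The plate was flush on the wall when it landed on the core, so red is too thick as well. I return it.

drive_tool([
  [0, 0.1, -1, 0],
  [0, 0.1, -3.5, 0],
  [0, 0.1, -6.6, 0],
  [1.5, -3, -6.6, 0.05],
  [4, -7, -6.6, 0.15],
  [6, -11, -6.6, 0.25],
  [8, -15, -6.6, 0.349],
  [10, -19, -6.6, 0.349],
  [12, -23, -6.6, 0.349],
  [14, -27, -6.6, 0.349],
])

```text
time_s: 21.85
tool_pos: [0.4485, 0.066, 0.2152]
tcp_rot: [-0.0, 0.027, 1.0, -0.001]
wrist_force: [0.4, -0.7, -1.2]
grip_width: 0.0119
grasp_force: 25.0
```

drive_tool([
  [0, 0, 0, 0],
  [0, 0, 0, 0],
  [0, 0, 0, 0],
])

```text
time_s: 22.15
tool_pos: [0.4496, 0.0684, 0.2152]
tcp_rot: [-0.0, 0.027, 1.0, -0.0]
wrist_force: [-0.3, 0.3, -0.5]
grip_width: 0.0117
grasp_force: 25.0
```

drive_tool([
  [-0.1, -1.5, 0, 0],
  [-0.1, -2.4, 0, 0],
  [-0.1, -2.4, 0, 0],
  [-0.1, -2.4, 2, 0],
  [-0.1, -2.4, 4.5, 0],
  [-0.1, -2.4, 6.5, 0],
  [-0.1, -2.4, 7, 0],
  [-0.1, -2.4, 7, 0],
  [-0.1, -2.4, 7, 0],
])

```text
time_s: 23.05
tool_pos: [0.4496, 0.0443, 0.1458]
tcp_rot: [0.0, 0.027, 1.0, 0.0]
wrist_force: [0.6, 0.2, -0.6]
grip_width: 0.0123
grasp_force: 25.0
```

drive_tool([
  [0, 0, 1, 0],
  [0, 0, 2, 0],
  [0, 0, 3, 0],
  [0, 0, 4, 0],
  [0, 0, 4.6, 0],
  [0, 0, 4.8, 0],
  [0, 0, 4.8, 0],
])

```text
time_s: 23.75
tool_pos: [0.4491, 0.0441, 0.0972]
tcp_rot: [-0.0, 0.027, 1.0, 0.0]
wrist_force: [-1.9, -0.1, 6.8]
grip_width: 0.0118
grasp_force: 25.0
```

drive_tool([
  [0, 0, 0, 0],
  [0, 0, 0, 0],
  [0, 0, 0, 0],
  [0, 0, 0, 0],
  [0, 0, -1.5, 0],
  [0, 0, -3.5, 0],
  [0, 0, -4.5, 0],
  [0, 0, -4.5, 0],
], grip=3.2)

```text
time_s: 24.55
tool_pos: [0.4497, 0.044, 0.143]
tcp_rot: [0.001, 0.027, 1.0, 0.0]
wrist_force: [0.1, 0.1, -0.8]
grip_width: 0.0319
grasp_force: 0.0
```

drive_tool([
  [0, 2, 0, 0],
  [-0.1, 4.1, 0, 0],
  [-0.1, 4.1, 0, 0],
  [-0.1, 4.1, 0, 0],
  [-0.1, 4.1, 0, 0],
])

```text
time_s: 25.05
tool_pos: [0.4522, 0.0844, 0.1417]
tcp_rot: [-0.0, 0.027, 1.0, -0.0]
wrist_force: [-0.6, -0.3, -0.3]
grip_width: 0.032
grasp_force: 0.0
```

```bash
python3 - <<'E'
from h import *
im,d,P,T,k=snap('wrist'); np.savez('w6.npz',im=im,P=P,T=T,k=k)
hsv=cv2.cvtColor(im,cv2.COLOR_BGR2HSV);Z=P[...,2]
o=arm.get_obs();Rt=q2R(o['tcp_rot'])
for n,lo,hi in(('blue',100,130),('yellow',22,35),('red',0,8)):
    s=(hsv[...,0]>=lo)&(hsv[...,0]<=hi)&(hsv[...,1]>100)&(abs(Z-.102)<.004)&(abs(P[...,0]-.453)<.05)&(abs(P[...,1]-.09)<.08)
    p=P[s];print(n,s.sum(),p.mean(0).round(4),((p.mean(0)-o['tool_pos'])@Rt).round(4),cv2.minAreaRect((p[:,:2]*1000).astype(np.float32)))
print(o['tool_pos'],o['grip_width'])
E
```

```text
blue 597 [0.4464 0.1273 0.1014] [0.0082 0.0426 0.0405] ((451.3880920410156, 127.91043853759766), (13.834396362304688, 33.22301483154297), 86.77005004882812)
yellow 679 [0.4515 0.0862 0.1015] [0.0009 0.0019 0.0404] ((452.16436767578125, 86.46846771240234), (9.613138198852539, 39.005584716796875), 86.65693664550781)
red 577 [0.442  0.046  0.1013] [ 0.0082 -0.0389  0.0405] ((445.96484375, 44.89131164550781), (12.289029121398926, 33.09238052368164), 86.26515197753906)
[0.45230444 0.08432572 0.14184422] 0.031693104996352764
```

Both thicker plates are standing in their slots. Now yellow.

drive_tool([
  [0, 0.19, 1, 0],
  [0, 0.19, 2.5, 0],
  [0, 0.19, 3.7, 0],
  [0, 0.19, 4.3, 0],
  [0, 0.19, 4.5, 0],
  [0, 0.19, 4.5, 0],
])

```text
time_s: 25.7
tool_pos: [0.4525, 0.0867, 0.0969]
tcp_rot: [-0.0, 0.027, 1.0, 0.0]
wrist_force: [0.2, -0.0, 1.4]
grip_width: 0.032
grasp_force: 0.0
```

drive_tool([
  [0, 0, 0, 0],
  [0, 0, 0, 0],
  [0, 0, 0, 0],
  [0, 0, 0, 0],
  [0, 0, 0, 0],
  [0, 0, 0, 0],
], grip=0.5, newtons=25)

```text
time_s: 26.3
tool_pos: [0.4527, 0.0869, 0.0973]
tcp_rot: [0.0, 0.027, 1.0, 0.0]
wrist_force: [-0.6, 0.1, 5.3]
grip_width: 0.0101
grasp_force: 25.0
```

drive_tool([
  [0, 0, -1, 0],
  [0, 0, -3.5, 0],
  [0, 0, -7, 0],
  [0, 0, -10.5, 0],
  [-0.3, 3.5, -12, -0.05],
  [-1, 8, -12, -0.15],
  [-2, 12.5, -12, -0.25],
  [-3, 17, -12, -0.349],
  [-3.7, 22, -12, -0.349],
  [-3.7, 26, -12, -0.349],
])

```text
time_s: 27.3
tool_pos: [0.5037, 0.3468, 0.2176]
tcp_rot: [0.0, -0.147, 0.989, 0.0]
wrist_force: [0.8, -0.2, -0.5]
grip_width: 0.0102
grasp_force: 25.0
```

drive_tool([
  [0, 0, 0, 0],
  [0, 0, 0, 0],
  [0, 0, 0, 0],
])

```text
time_s: 27.6
tool_pos: [0.5032, 0.3437, 0.2174]
tcp_rot: [-0.0, -0.147, 0.989, -0.0]
wrist_force: [-0.2, 0.5, -1.6]
grip_width: 0.0101
grasp_force: 25.0
```

drive_tool([
  [-0.5, 1.2, 0, 0],
  [-0.9, 2.36, 0, 0],
  [-0.9, 2.36, 0, 0],
  [-0.9, 2.36, 1.5, 0],
  [-0.9, 2.36, 3, 0],
  [-0.9, 2.36, 4, 0],
  [-0.9, 2.36, 5, 0],
  [-0.9, 2.36, 5.8, 0],
  [-0.9, 2.36, 5.8, 0],
  [-0.9, 2.36, 5.8, 0],
])

```text
time_s: 28.6
tool_pos: [0.5054, 0.3697, 0.1593]
tcp_rot: [0.0, -0.147, 0.989, 0.0]
wrist_force: [-0.3, 0.3, 0.5]
grip_width: 0.0098
grasp_force: 25.0
```

drive_tool([
  [0, -0.05, 0, 0],
  [0, -0.1, 0, 0],
  [0, -0.15, 0, 0],
  [0, -0.15, 0, 0],
])

```text
time_s: 29.0
tool_pos: [0.5057, 0.3682, 0.1594]
tcp_rot: [0.0, -0.147, 0.989, 0.0]
wrist_force: [0.0, 0.3, -0.5]
grip_width: 0.0094
grasp_force: 25.0
```

drive_tool([
  [0, -0.05, 0, 0],
  [0, -0.08, 0, 0],
  [0, -0.08, 0, 0],
])

```text
time_s: 29.3
tool_pos: [0.5059, 0.3674, 0.1591]
tcp_rot: [0.0, -0.147, 0.989, 0.0]
wrist_force: [1.3, -0.5, -0.1]
grip_width: 0.0098
grasp_force: 25.0
```

drive_tool([
  [0, -0.05, 0, 0],
  [0, -0.1, 0, 0],
  [0, -0.1, 0, 0],
])

```text
time_s: 29.6
tool_pos: [0.5061, 0.3667, 0.1592]
tcp_rot: [0.0, -0.147, 0.989, 0.0]
wrist_force: [-0.4, 2.5, 0.1]
grip_width: 0.0101
grasp_force: 25.0
```

drive_tool([
  [0, -0.03, 0, 0],
  [0, -0.05, 0, 0],
  [0, -0.05, 0, 0],
])

```text
time_s: 29.9
tool_pos: [0.5062, 0.3663, 0.1592]
tcp_rot: [0.0, -0.147, 0.989, 0.0]
wrist_force: [-1.3, 5.1, 0.0]
grip_width: 0.0097
grasp_force: 25.0
```

drive_tool([
  [0, 0.06, 0.1, 0],
  [0, 0.06, 0.2, 0],
  [0, 0.06, 0.3, 0],
  [0, 0.06, 0.4, 0],
  [0, 0.06, 0.5, 0],
  [0, 0.06, 0.6, 0],
  [0, 0.06, 0.6, 0],
])

```text
time_s: 30.6
tool_pos: [0.5061, 0.3666, 0.1529]
tcp_rot: [-0.0, -0.147, 0.989, 0.0]
wrist_force: [0.2, 2.4, -1.4]
grip_width: 0.0101
grasp_force: 25.0
```

drive_tool([
  [0, 0, 0.1, 0],
  [0, 0, 0.2, 0],
  [0, 0, 0.2, 0],
])

```text
time_s: 30.9
tool_pos: [0.5061, 0.3666, 0.151]
tcp_rot: [-0.0, -0.147, 0.989, 0.0]
wrist_force: [-0.4, 3.9, -0.4]
grip_width: 0.01
grasp_force: 25.0
```

drive_tool([
  [0, 0, 0.1, 0],
  [0, 0, 0.2, 0],
  [0, 0, 0.2, 0],
])

```text
time_s: 31.2
tool_pos: [0.5061, 0.3666, 0.149]
tcp_rot: [-0.0, -0.147, 0.989, 0.0]
wrist_force: [-0.6, 3.4, -0.4]
grip_width: 0.0095
grasp_force: 25.0
```

The foot has passed the core top freely. I go 5 mm deeper, then measure the slack by moving toward the core.

drive_tool([
  [0, 0.02, 0.1, 0],
  [0, 0.03, 0.2, 0],
  [0, 0.03, 0.3, 0],
  [0, 0.03, 0.4, 0],
  [0, 0.03, 0.5, 0],
  [0, 0.03, 0.5, 0],
])

```text
time_s: 31.8
tool_pos: [0.506, 0.3668, 0.1439]
tcp_rot: [-0.0, -0.147, 0.989, -0.0]
wrist_force: [0.4, 1.5, -1.6]
grip_width: 0.01
grasp_force: 25.0
```

drive_tool([
  [0, 0.04, 0, 0],
  [0, 0.08, 0, 0],
  [0, 0.08, 0, 0],
])

```text
time_s: 32.1
tool_pos: [0.5058, 0.3675, 0.1441]
tcp_rot: [-0.0, -0.147, 0.989, -0.0]
wrist_force: [-0.4, 0.1, -0.2]
grip_width: 0.0096
grasp_force: 25.0
```

drive_tool([
  [0, 0.04, 0, 0],
  [0, 0.06, 0, 0],
  [0, 0.06, 0, 0],
])

```text
time_s: 32.4
tool_pos: [0.5057, 0.3681, 0.1441]
tcp_rot: [-0.0, -0.147, 0.989, -0.0]
wrist_force: [1.1, -1.1, -0.6]
grip_width: 0.01
grasp_force: 25.0
```

drive_tool([
  [0, 0.03, 0, 0],
  [0, 0.06, 0, 0],
  [0, 0.06, 0, 0],
])

```text
time_s: 32.7
tool_pos: [0.5055, 0.3685, 0.1442]
tcp_rot: [-0.0, -0.147, 0.989, -0.0]
wrist_force: [1.0, -4.0, 0.4]
grip_width: 0.0097
grasp_force: 25.0
```

The slack is about 1.2 mm, so the gap is about 11.2 mm and 12 mm cannot fit. I centre the plate in the gap and lower it.

drive_tool([
  [0, -0.12, 0, 0],
  [0, -0.12, 0.4, 0],
  [0, -0.12, 0.8, 0],
  [0, -0.12, 1.2, 0],
  [0, -0.12, 1.6, 0],
  [0, -0.12, 2, 0],
  [0, -0.12, 2, 0],
])

```text
time_s: 33.4
tool_pos: [0.5056, 0.3676, 0.1235]
tcp_rot: [-0.0, -0.147, 0.989, -0.0]
wrist_force: [-0.3, -0.1, 0.1]
grip_width: 0.0101
grasp_force: 25.0
```

drive_tool([
  [0, 0, 0.4, 0],
  [0, 0, 0.8, 0],
  [0, 0, 1.2, 0],
  [0, 0, 1.6, 0],
  [0, 0, 2, 0],
  [0, 0, 2.2, 0],
  [0, 0, 2.2, 0],
])

```text
time_s: 34.1
tool_pos: [0.5057, 0.3676, 0.1018]
tcp_rot: [-0.0, -0.147, 0.989, -0.0]
wrist_force: [-0.3, 0.7, 0.1]
grip_width: 0.0102
grasp_force: 25.0
```

drive_tool([
  [0, 0, 0.1, 0],
  [0, 0, 0.2, 0],
  [0, 0, 0.2, 0],
])

```text
time_s: 34.4
tool_pos: [0.5058, 0.3677, 0.1001]
tcp_rot: [0.0, -0.147, 0.989, 0.0]
wrist_force: [0.2, 0.4, -0.1]
grip_width: 0.01
grasp_force: 25.0
```

drive_tool([
  [0, 0, 0.05, 0],
  [0, 0, 0.08, 0],
  [0, 0, 0.08, 0],
])

```text
time_s: 34.7
tool_pos: [0.5059, 0.3677, 0.0994]
tcp_rot: [0.0, -0.147, 0.989, 0.0]
wrist_force: [0.6, -0.3, 0.6]
grip_width: 0.01
grasp_force: 25.0
```

drive_tool([
  [0, 0, 0.04, 0],
  [0, 0, 0.07, 0],
  [0, 0, 0.07, 0],
])

```text
time_s: 35.0
tool_pos: [0.5059, 0.3677, 0.0994]
tcp_rot: [0.0, -0.147, 0.989, 0.0]
wrist_force: [-2.5, -0.3, 7.2]
grip_width: 0.0096
grasp_force: 25.0
```

```bash
python3 - <<'E'
from h import *
im,d,P,T,k=snap('wrist'); np.savez('w7.npz',im=im,P=P,T=T,k=k)
o=arm.get_obs();Rt=q2R(o['tcp_rot']);Q=(P-o['tool_pos'])@Rt*1000;Z=P[...,2]*1000
print(o['tool_pos'])
hsv=cv2.cvtColor(im,cv2.COLOR_BGR2HSV)
near=(abs(Q[...,0])<70)&(Q[...,1]>-25)&(Q[...,1]<110)
y=near&(hsv[...,0]>=22)&(hsv[...,0]<=35)&(hsv[...,1]>150)&(abs(Q[...,1])<8)
print('yellow x',np.percentile(Q[y][:,0],[1,50,95,99]).round(1),'y',np.percentile(Q[y][:,1],[1,99]).round(1),y.sum())
for n,w in(('wall',(73,79)),('core',(57,63)),('base',(5,11))):
    s=near&(Z>w[0])&(Z<w[1])&~y;q=Q[s]
    print(n,s.sum(),np.percentile(q[:,0],[1,2,50,97,98,99]).round(1),np.percentile(q[:,1],[1,50,99]).round(1))
cv2.imwrite('pics/w7.png',im)
E
```

```text
[0.50592139 0.36772793 0.09939341]
yellow x [ 1.1 19.6 19.9 20.1] y [-4.2  5.6] 367
wall 435 [ 6.6  7.3 20.2 31.6 31.8 31.9] [-13.   -9.4   1.3]
core 1681 [-1.  -0.9  7.7 14.9 15.3 25.6] [-10.2  36.   63.2]
base 3135 [-16.4 -13.5  35.2  46.5  46.6  46.6] [-24.4  33.2  84.2]
```

View pics/w7.png

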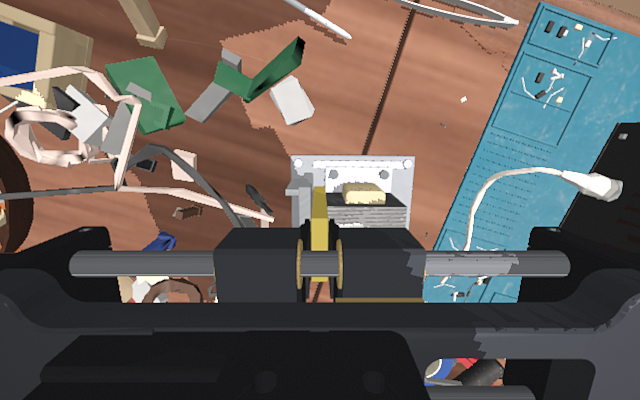

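The view shows the yellow plate at (319,215) in the gap beside the wall, with the core at (365,210). The plate is about 1.8 mm off the core's middle along tool x, so I lift it slightly, shift it and set it down again.

drive_tool([
  [0, 0, -0.2, 0],
  [0.1, 0, -0.2, 0],
  [0.18, 0, -0.2, 0],
  [0.18, 0, -0.2, 0],
  [0.18, 0, -0.1, 0],
  [0.18, 0, 0, 0],
  [0.18, 0, 0, 0],
])

```text
time_s: 35.75
tool_pos: [0.5042, 0.3672, 0.0994]
tcp_rot: [0.0, -0.147, 0.989, 0.0]
wrist_force: [-1.8, -1.6, 7.3]
grip_width: 0.0101
grasp_force: 25.0
```

drive_tool([
  [0, 0, 0, 0],
  [0, 0, 0, 0],
  [0, 0, 0, 0],
  [0, 0, 0, 0],
  [0, 0, 0, 0],
  [0, 0, 0, 0],
], grip=2.6)

```text
time_s: 36.35
tool_pos: [0.5041, 0.3671, 0.0986]
tcp_rot: [0.0, -0.147, 0.989, 0.0]
wrist_force: [0.4, 0.7, -0.3]
grip_width: 0.0258
grasp_force: 0.0
```

drive_tool([
  [0, 0, -1, 0],
  [0, 0, -2.5, 0],
  [0, 0, -5, 0],
  [0, 0, -8, 0],
  [-1, 0, -11, 0],
  [-3, 0, -13, 0],
  [-5, 0, -13, 0],
  [-5, 0, -13, 0],
  [-5, 0, -13, 0],
])

```text
time_s: 37.25
tool_pos: [0.5514, 0.3814, 0.2285]
tcp_rot: [-0.0, -0.147, 0.989, -0.0]
wrist_force: [-0.4, 0.5, -0.0]
grip_width: 0.0258
grasp_force: 0.0
```

```bash
python3 - <<'E'
from h import *
im,d,P,T,k=snap('wrist'); np.savez('w8.npz',im=im,P=P,T=T,k=k)
o=arm.get_obs();Rt=q2R(o['tcp_rot']);Q=(P-np.array([.505,.368,0]))@Rt*1000;Z=P[...,2]*1000
hsv=cv2.cvtColor(im,cv2.COLOR_BGR2HSV)
near=(abs(Q[...,0])<60)&(Q[...,1]>-30)&(Q[...,1]<90)
yl=(hsv[...,0]>=22)&(hsv[...,0]<=35)&(hsv[...,1]>100)
s=near&yl&(abs(Z-104)<4);q=Q[s];print('plate top',s.sum(),q.mean(0).round(1),np.percentile(q[:,0],[1,99]).round(1),np.percentile(q[:,1],[1,99]).round(1),Z[s].mean(),Z[s].std(),cv2.minAreaRect(q[:,:2].astype(np.float32)))
for n,w in(('wall',(73,79)),('core',(58,62.5))):
    s=near&(Z>w[0])&(Z<w[1])&~yl&((Q[...,1]<-3) if n=='wall' else (Q[...,1]>8));q=Q[s]
    print(n,s.sum(),np.percentile(q[:,0],[1,2,50,98,99]).round(1),np.percentile(q[:,1],[1,50,99]).round(1))
cv2.imwrite('pics/w8.png',im)
E
```

```text
plate top 60 [  -0.5   -1.9 -103.4] [-18.1  20.1] [-4.3  4.2] 103.38380508249857 0.7893510749117235 ((0.9322700500488281, 0.2176342010498047), (38.22249221801758, 8.897911071777344), 0.32685586810112)
wall 436 [-27.3 -26.2   2.3  29.6  30.6] [-13.6  -9.5  -5.5]
core 1088 [-11.2 -11.1   1.4  13.7  13.7] [ 9.  36.3 63.3]
```

View pics/w8.png

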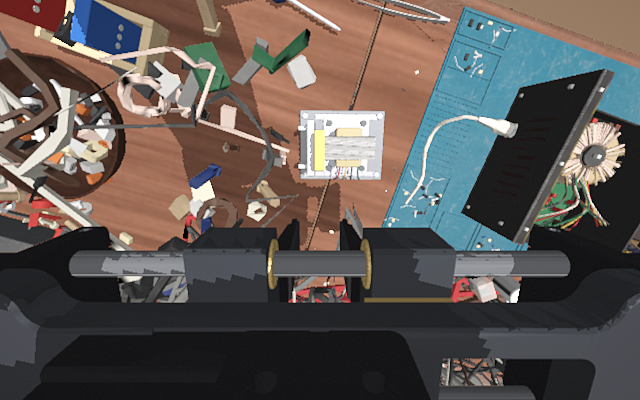

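The view shows the yellow plate (319,150) standing square in the gap. It is within 1 mm of the core's middle, with its top at 0.1034 m against 0.104 m expected. Blue and red were last measured upright in their rack slots. I hand in.

```bash
python3 -c "
from workcell import arm
print(arm.close_job())"
```

```text
the job is handed in; nothing more can be done
None
```

The yellow 10 mm spacer is the thickest that fits: it stands square on the base plate in the gap, within about 1 mm of the middle of the transformer's side. Blue (14 mm) and red (12 mm) both stopped on the core top under light pressure and are back standing in their rack slots; the job was handed in at about 37 s.

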